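# Put the deep sockets away in their rack by size

## Task

The four deep sockets were left in mixed order in the grey tray. Put each one away in the wooden rack, standing upright, open end up, and fully down in the bore made for its size: the smallest socket in the smallest bore and so on up to the largest. Lower them in, do not drop them or tip them over, and leave the tub of grease between the tray and the rack standing where it is.

Things in the scene. Friction and masses are not known exactly. Their poses are not given: they have to be found in the camera images.
- socket_14: the smallest of four deep steel sockets, loose: a plain bright cylinder 24 mm across and 78 mm tall with a hexagonal recess in its top and a 2.5 mm chamfer round its foot, standing upright in one bay of the grey tray, open end up. Origin: centre of its underside; z up along its axis
- socket_21: the second smallest of four deep steel sockets, loose: a plain bright cylinder 31 mm across and 80 mm tall with a hexagonal recess in its top and a 2.5 mm chamfer round its foot, standing upright in one bay of the grey tray, open end up. Origin: centre of its underside; z up along its axis
- socket_27: the second largest of four deep steel sockets, loose: a plain bright cylinder 39 mm across and 82 mm tall with a hexagonal recess in its top and a 2.5 mm chamfer round its foot, standing upright in one bay of the grey tray, open end up. Origin: centre of its underside; z up along its axis
- socket_32: the largest of four deep steel sockets, loose: a plain bright cylinder 47 mm across and 85 mm tall with a hexagonal recess in its top and a 2.5 mm chamfer round its foot, standing upright in one bay of the grey tray, open end up. Origin: centre of its underside; z up along its axis
- block_14: the wooden block with the smallest bore, fixed on the rack: 72 x 72 mm, its top 52 mm above the bench; blind upright bore 36 mm across, 22 mm deep, in the middle of its top, black pad at the bottom, bore floor 30 mm above the bench. Origin: on the bore's axis at the underside, 14 mm below the bore floor; z up, x along the row (pitch 76 mm). Blocks stand in any order
- block_21: the wooden block with the second smallest bore, fixed on the rack: 72 x 72 mm, its top 52 mm above the bench; blind upright bore 43 mm across, 22 mm deep, in the middle of its top, black pad at the bottom, bore floor 30 mm above the bench. Origin: on the bore's axis at the underside, 14 mm below the bore floor; z up, x along the row (pitch 76 mm). Blocks stand in any order
- block_27: the wooden block with the second largest bore, fixed on the rack: 72 x 72 mm, its top 52 mm above the bench; blind upright bore 51 mm across, 22 mm deep, in the middle of its top, black pad at the bottom, bore floor 30 mm above the bench. Origin: on the bore's axis at the underside, 14 mm below the bore floor; z up, x along the row (pitch 76 mm). Blocks stand in any order
- block_32: the wooden block with the largest bore, fixed on the rack: 72 x 72 mm, its top 52 mm above the bench; blind upright bore 59 mm across, 22 mm deep, in the middle of its top, black pad at the bottom, bore floor 30 mm above the bench. Origin: on the bore's axis at the underside, 14 mm below the bore floor; z up, x along the row (pitch 76 mm). Blocks stand in any order
- tray: grey sheet-steel tray, fixed, 307 x 79 mm (340 mm long over the carrying ears), outer walls 28 mm high, cross dividers 25 mm; four bays in a row at 76 mm pitch, bay floor 3 mm above the bench, one socket standing in each, in mixed order. Origin: centre of its underside; x along the row of bays, y across, z up
- tub: white tub of grease with a black screw lid, loose, 70 mm across, 74 mm tall, standing upright on the bench between the tray and the rack. To be left standing where it is. Origin: centre of its underside; z up
Things that resemble listed ones, but are neither listed nor needed, are in the scene too. Leave any red look-alike of the socket_21 alone.

How it is judged:
At the end, for the whole second after the job is handed in: Every socket stands in the bore of its own size: axis within 10 mm of the bore's axis, underside within 4 mm of the bore's floor, upright within 0.12 rad, open end up, at rest and released (horizontal distance between socket_14 and block_14 below 0.01 m and z of socket_14 in the frame of block_14 between 0.008 and 0.018 m and angle between each of socket_14, socket_21, socket_27, socket_32's own z axis and vertical below 0.12 rad and linear speed of each of socket_14, socket_21, socket_27, socket_32 below 0.02 m/s and contact force between the fingers and socket_14 below 0.1 N and horizontal distance between socket_21 and block_21 below 0.01 m and z of socket_21 in the frame of block_21 between 0.008 and 0.018 m and contact force between the fingers and socket_21 below 0.1 N and horizontal distance between socket_27 and block_27 below 0.01 m and z of socket_27 in the frame of block_27 between 0.008 and 0.018 m and contact force between the fingers and socket_27 below 0.1 N and horizontal distance between socket_32 and block_32 below 0.01 m and z of socket_32 in the frame of block_32 between 0.008 and 0.018 m and contact force between the fingers and socket_32 below 0.1 N); the robot touches nothing.
It fails at once if a socket is dropped or flung: faster than 0.85 m/s with no finger on it (a free fall of about 37 mm) ((linear speed of socket_14 above 0.85 m/s and contact force between the fingers and socket_14 below 0.05 N) or (linear speed of socket_21 above 0.85 m/s and contact force between the fingers and socket_21 below 0.05 N) or (linear speed of socket_27 above 0.85 m/s and contact force between the fingers and socket_27 below 0.05 N) or (linear speed of socket_32 above 0.85 m/s and contact force between the fingers and socket_32 below 0.05 N)).
It fails at once if a socket is tipped over (leans more than 0.9 rad) (angle between any of socket_14, socket_21, socket_27, socket_32's own z axis and vertical above 0.9 rad).
It fails at once if the tub of grease is shifted by more than 25 mm or leans more than 0.4 rad (distance of tub from where it was at the start of the episode above 0.025 m or angle between tub's own z axis and vertical above 0.4 rad).
It also fails if it takes over 120 s, if anything falls off the work surface, if the arm or the gripper's body presses on something with over 40 N, if the wrist force passes 120 N, or if a joint passes its speed limit or range.

## Robot

A 6-joint arm with a two-finger parallel gripper is mounted at the origin on the work surface. World frame = base frame: x ahead of the robot, y to its left, z up, the work surface at z = 0. Lengths are in m, angles in rad, forces in N, time in s.
With the tool pointing down it reaches from about 0.35 to 0.775 m from the base axis. Payload 7.3 kg.
Tool frame: the origin (TCP) lies midway between the tips of the shut fingers; the grasp point (between the pads) lies 19 mm behind it; z points along the fingers, y is the direction in which the jaws open and shut (so a half turn about z gives the same grasp; the last joint's range is limited). The gripper opens to 92 mm and grips with 3 to 60 N. Pads are 19 mm wide; open, the fingers measure 130 mm over their backs; the gripper's body (75 mm by 190 mm) begins 47 mm behind the grasp point.
Start: joints at [0.96, 0.342, 1.524, -0, 1.275, -0.146], TCP at [0.235, 0.469, 0.227] pointing down, gripper open.
Joint ranges: [-2.53, 2.53], [-0.77, 2.02], [0.04, 2.7], [-1, 4.14], [0.28, 2.66], [-3.11, 3.11]. Speed limits (rad/s): [2.57, 2.57, 3.14, 3.14, 3.14, 3.14].

## Interface

Orientations are given as a rotation vector (axis times angle).
In Python, from cell import * gives the robot as it stands.
- The arm moves only by the shell command python3 -m inch 'ROWS' [OPENING] [FORCE]. ROWS is JSON, a list of rows, each an object with "translation": the shift along the tool's x, y, z in mm, a list of three; "yaw": the turn about the tool's z in rad. In form: [{"translation": [tx, ty, tz], "yaw": yaw}, ...]. A call has 1 to 10 rows; each row shifts and turns the commanded pose from where the row before left it, along the tool's axes as they then stand; what a row does not reach is not made up. A row lasts 1/12 s, in which the tool goes at most 41.7 mm and 7.16 degrees, less where a joint would pass 70% of its speed; a pose out of reach is approached as far as the arm can. A call is refused whole if a number of a shift passes 41.7 or a number of a turn 0.125, either way. A call with a gripper value outside its range is refused whole. OPENING is the gripper's target within -1 to 1 (fully open at 1, half-way at 0, shut at -1), set as the call begins (- or left out, the last holds). The fingers move at their own pace and stop on an object; FORCE is the grip in N (left out, the last holds). Time passes only in rows, so rows that do not move let the fingers close. It gives the time, the measured TCP pose, the force and the opening at its end, in the units of the state.
- sense(): the state, without advancing time (a new reading comes with each control period).
- get_image(name): name is "side" or "top"; returns a dict with "image" (400x640x3 uint8, blue, green, red), "intrinsics" (3x3 intrinsics, pixels), "R" (3x3) and "t" (3): a world point X has camera coordinates R X + t. Camera axes: x right, y down, z forward; pixel columns grow to the right and rows downward; lengths in m; the calibration is good to about 2 mm. A picture is of the moment at which its call begins. There is no depth.
- job_done(): hands the job in, once; it reports no verdict.
Trained networks look in a picture, given as the dict that the camera call returned (one of the last four; its "shot" number tells which), for a name from the list of things; names that differ only in an ending like _2 or _b are one class to them, and where a whole thing is asked for, a point or a joint stands for the part that bears it (a point fixed in the world has none). Each returns a list of dicts, best first, with "confidence" (0 to 1); they miss things now and then, are a little off and sometimes report something else, mostly with a low value. They report only what shows in the picture. A call takes as long as a camera call. They do not tell look-alikes from the thing itself.
- spot_in(picture, label): "box" ([centre column, centre row, width, height] as shares, 0 to 1, of the picture: columns of its width, rows of its height, round what is visible of it).
The state is a dict: "time": time; "joint_positions": joint angles; "qvel": joint speeds; "joint_torque": joint torques, N m; "eef_pos": TCP position; "orientation": TCP orientation; "contact_force": force on the tool from outside, world axes, zero at the start; "moment": the same for the moment, N m; "grip_width": opening from 0.0 (shut) to 1.0 (fully open).
Only numpy, scipy, OpenCV 4.12 (cv2) and the standard library are available. Lean on these libraries where they do the work, as an engineer would, in place of code of your own. Each camera call takes 0.05 s, during which the arm holds its last target. There are 200 camera calls.

## Working session

There is one attempt and no reset: what is moved stays moved. The work goes in short steps, Python scripts to look and compute and a shell command to move; the robot and the scene stay as the last step left them, time stands still between calls to the robot, and variables do not carry over. Pictures are saved under pics/ and viewed, about 12 in all and at most 16, crops included, and the job is handed in when it is done.

```bash
ls; mkdir -p pics
cat > h.py <<'E'
from cell import *
import numpy as np, cv2
def ray(p,u,v):
    K,R,t=(np.array(p[k],float) for k in("intrinsics","R","t"))
    d=R.T@np.linalg.solve(K,[u,v,1]); return -R.T@t.ravel(), d
def at_z(p,u,v,z):
    c,d=ray(p,u,v); return c+d*(z-c[2])/d[2]
def proj(p,X):
    K,R,t=(np.array(p[k],float) for k in("intrinsics","R","t"))
    q=K@(R@np.array(X)+t.ravel()); return q[:2]/q[2]
E
python3 - <<'E'
from h import *
print(sense())
for n in("side","top"):
    p=get_image(n); cv2.imwrite(f"pics/{n}0.png",p["image"]); print(n,"cam at",ray(p,320,200))
    for l in["socket_14","socket_21","socket_27","socket_32","block_14","block_21","block_27","block_32","tray","tub"]:
        print(l,[([round(b*s) for b,s in zip(d["box"],(640,400,640,400))],round(d["confidence"],2)) for d in spot_in(p,l)])
E
```

```text
pics
{'time': 0.0, 'joint_positions': array([ 9.60009184e-01,  3.42701529e-01,  1.52500934e+00,  1.90635398e-05,
        1.27537869e+00, -1.45994952e-01]), 'qvel': array([-0.00148871,  0.0005531 , -0.00018164,  0.00023451, -0.00075388,
        0.00124661]), 'joint_torque': array([ 5.19880396e-04, -4.31249607e+01, -2.44216543e+01,  7.18782982e-02,
        5.59766893e-02, -1.18896996e-04]), 'eef_pos': array([0.23506686, 0.46899038, 0.22605863]), 'orientation': array([-7.23416846e-01, -3.05658094e+00,  2.17402295e-03]), 'contact_force': array([0.459485  , 0.16348542, 0.19101697]), 'moment': array([-0.01702495, -0.02297811, -0.05141134]), 'grip_width': 1.0017209113360814}
side cam at (array([0.32071233, 0.57198279, 0.54644024]), array([ 0.27927247, -0.73916159, -0.61323645]))
socket_14 [([234, 258, 26, 48], 0.89), ([274, 271, 22, 42], 0.85), ([356, 299, 32, 55], 0.81), ([247, 331, 28, 47], 0.66), ([311, 286, 14, 37], 0.6)]
socket_21 [([234, 258, 26, 48], 0.89), ([274, 271, 22, 42], 0.85), ([356, 299, 32, 55], 0.81), ([247, 331, 28, 47], 0.66), ([311, 286, 14, 37], 0.6)]
socket_27 [([234,
[... 1178 characters left out ...]
15], 0.59), ([242, 182, 17, 15], 0.56)]
socket_27 [([234, 246, 23, 25], 0.91), ([241, 146, 22, 23], 0.68), ([237, 212, 16, 12], 0.61), ([191, 185, 21, 15], 0.59), ([242, 182, 17, 15], 0.56)]
socket_32 [([234, 246, 23, 25], 0.91), ([241, 146, 22, 23], 0.68), ([237, 212, 16, 12], 0.61), ([191, 185, 21, 15], 0.59), ([242, 182, 17, 15], 0.56)]
block_14 [([412, 153, 47, 41], 0.61), ([435, 245, 40, 37], 0.55)]
block_21 [([412, 153, 47, 41], 0.61), ([435, 245, 40, 37], 0.55)]
block_27 [([412, 153, 47, 41], 0.61), ([435, 245, 40, 37], 0.55)]
block_32 [([412, 153, 47, 41], 0.61), ([435, 245, 40, 37], 0.55)]
tray [([239, 197, 49, 149], 0.8), ([413, 152, 39, 39], 0.29)]
tub [([322, 176, 34, 34], 0.97)]
```

```bash
python3 -c "
import cv2
a=cv2.imread('pics/top0.png')[80:330,150:500]; cv2.imwrite('pics/topc.png',cv2.resize(a,None,fx=2.28,fy=2.28,interpolation=2))
a=cv2.imread('pics/side0.png');cv2.imwrite('pics/sidec.png',cv2.resize(a[100:370,180:480],None,fx=2.2,fy=2.2,interpolation=2))"
```

```text
(no output)
```

View pics/topc.png

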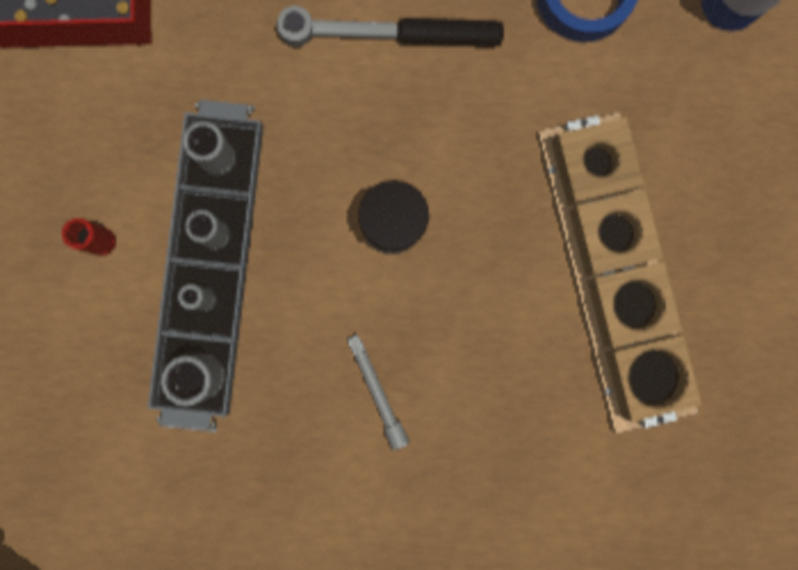

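View pics/sidec.png

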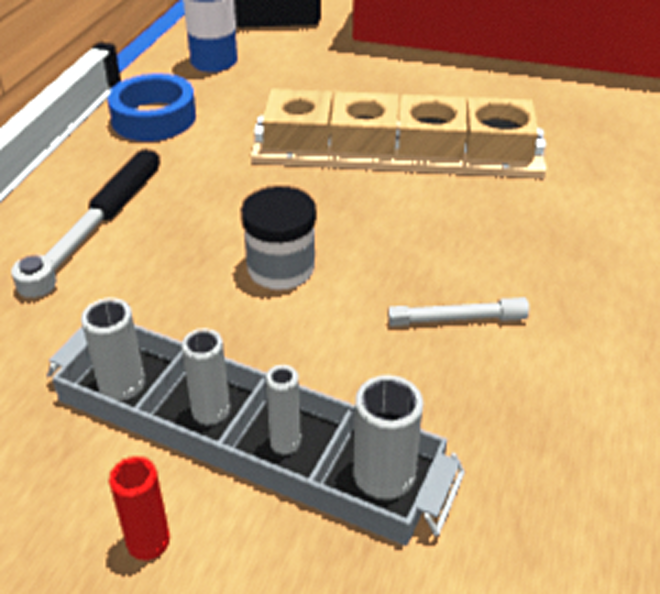

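The top view shows the tray order, top to bottom, as 27, 21, 14, 32 (crop px (204,142), (200,227), (190,297), (187,381)). The bores run 14, 21, 27, 32 (crop x 601–657). The tub is at (393,216), and the red look-alike stands outside the tray at (78,235). The side view agrees.

```bash
cat > m.py <<'E'
from h import *
from scipy.spatial.transform import Rotation as Ro
p=get_image("top"); s=get_image("side")
T={27:(204,142,107,313,.085),21:(200,227,203,342,.083),14:(190,297,283,375,.081),32:(187,381,389,398,.088)}
for k,(a,b,c,d,z) in T.items():
    print("socket",k,at_z(p,a/2.28+150,b/2.28+80,z).round(4),"side",at_z(s,c/2.2+180,d/2.2+100,z).round(4))
g=cv2.cvtColor(p["image"],cv2.COLOR_BGR2GRAY)
B={14:(601,160,299,106),21:(620,232,366,109),27:(638,304,435,111),32:(657,378,503,115)}
for k,(a,b,c,d) in B.items():
    u,v=a/2.28+150,b/2.28+80
    n,l,st,ce=cv2.connectedComponentsWithStats((g<65).astype(np.uint8))
    i=l[int(v),int(u)]
    print("bore",k,at_z(p,u,v,.052).round(4),"blob",at_z(p,*(ce[i]+.0),.050).round(4),st[i],"side",at_z(s,c/2.2+180,d/2.2+100,.052).round(4))
print("tub",at_z(p,322,176,.074).round(3))
print("red",at_z(p,78/2.28+150,235/2.28+80,.083).round(3))
R=Ro.from_rotvec(sense()["orientation"]).as_matrix(); print(R.round(3))
E
python3 m.py
```

```text
socket 27 [0.6379 0.1776 0.085 ] side [0.6385 0.1774 0.085 ]
socket 21 [0.5553 0.1805 0.083 ] side [0.5552 0.1794 0.083 ]
socket 14 [0.4878 0.1895 0.081 ] side [0.4872 0.1886 0.081 ]
socket 32 [0.4079 0.1896 0.088 ] side [0.4078 0.1898 0.088 ]
bore 14 [ 0.6291 -0.2184  0.052 ] blob [ 0.6306 -0.2179  0.05  ] [406 143  15  14 161] side [ 0.628  -0.2193  0.052 ]
bore 21 [ 0.5556 -0.2366  0.052 ] blob [ 0.5565 -0.2355  0.05  ] [413 173  17  18 229] side [ 0.5539 -0.2372  0.052 ]
bore 27 [ 0.4827 -0.2537  0.052 ] blob [ 0.4829 -0.2537  0.05  ] [420 203  21  21 341] side [ 0.4793 -0.2576  0.052 ]
bore 32 [ 0.4086 -0.2716  0.052 ] blob [ 0.4093 -0.2716  0.05  ] [426 234  25  24 476] side [ 0.4058 -0.2732  0.052 ]
tub [ 0.565 -0.005  0.074]
red [0.547 0.297 0.083]
[[-0.894  0.448  0.   ]
 [ 0.448  0.894  0.   ]
 [-0.     0.    -1.   ]]
```

```bash
cat > go.py <<'E'
import sys
from h import *
from scipy.spatial.transform import Rotation as Ro
# go.py X Y Z [jaw direction deg]: tool-frame shift (mm) and yaw to go
a=[float(v) for v in sys.argv[1:]]; s=sense()
R=Ro.from_rotvec(s["orientation"]).as_matrix()
d=R.T@(np.array(a[:3])-s["eef_pos"])*1000
print("t",round(s["time"],2),"shift",d.round(1),"rows>=",int(np.ceil(np.linalg.norm(d)/41)),"grip mm",round(92*s["grip_width"],1),"F",s["contact_force"].round(1))
ang=np.degrees(np.arctan2(R[1,1],R[0,1]))
if len(a)>3:print("yaw",round(-np.radians(a[3]-ang),3),"tilt",R[2,2].round(4))
E
python3 -m inch '[{"translation":[0,0,0],"yaw":-0.115},{"translation":[0,0,0],"yaw":-0.115},{"translation":[0,0,0],"yaw":-0.115},{"translation":[0,0,0],"yaw":0}]' 1 30; python3 go.py .4079 .1897 .16 83.2
```

```text
time: 1.53
eef_pos: [0.2353, 0.4693, 0.2267]
orientation: [0.182, 3.136, 0.0]
contact_force: [0.5, 0.5, -0.0]
grip_width: 1.001
t 1.53 shift [-203.7 -257.8   66.7] rows>= 9 grip mm 92.1 F [ 0.5  0.5 -0. ]
yaw 0.003 tilt -1.0
```

```bash
python3 -m inch '[{"translation":[-22,-28,5],"yaw":0},{"translation":[-22,-28,5],"yaw":0},{"translation":[-22,-28,5],"yaw":0},{"translation":[-22,-28,5],"yaw":0},{"translation":[-22,-28,5],"yaw":0},{"translation":[-22,-28,5],"yaw":0},{"translation":[-22,-28,5],"yaw":0},{"translation":[-22,-28,10],"yaw":0},{"translation":[-22,-28,10],"yaw":0},{"translation":[-5,-6,11],"yaw":0}]' >/dev/null;python3 -m inch '[{"translation":[0,0,0],"yaw":0},{"translation":[0,0,0],"yaw":0}]';  python3 go.py .4079 .1897 .042 83.2
```

```text
time: 2.53
eef_pos: [0.4058, 0.1887, 0.1605]
orientation: [-0.194, -3.134, 0.0]
contact_force: [0.4, -0.2, 0.2]
grip_width: 1.001
t 2.53 shift [ -2.1   1.3 118.5] rows>= 3 grip mm 92.1 F [ 0.4 -0.2  0.2]
yaw -0.005 tilt -1.0
```

```bash
python3 -m inch '[{"translation":[-2,1.3,20],"yaw":0},{"translation":[0,0,22],"yaw":0},{"translation":[0,0,22],"yaw":0},{"translation":[0,0,22],"yaw":0},{"translation":[0,0,20],"yaw":0},{"translation":[0,0,12],"yaw":0},{"translation":[0,0,0],"yaw":0},{"translation":[0,0,0],"yaw":0}]';python3 -m inch '[{"translation":[0,0,0],"yaw":0},{"translation":[0,0,0],"yaw":0},{"translation":[0,0,0],"yaw":0},{"translation":[0,0,0],"yaw":0},{"translation":[0,0,0],"yaw":0},{"translation":[0,0,0],"yaw":0},{"translation":[0,0,0],"yaw":0},{"translation":[0,0,0],"yaw":0}]' -1 40;  python3 go.py .4079 .1897 .16 83.2
```

```text
time: 3.2
eef_pos: [0.4079, 0.1911, 0.0431]
orientation: [-0.187, -3.136, -0.0]
contact_force: [0.1, -0.7, 1.1]
grip_width: 1.004
time: 3.87
eef_pos: [0.4087, 0.1905, 0.0431]
orientation: [0.189, 3.135, 0.002]
contact_force: [0.8, 3.7, 3.0]
grip_width: 0.508
t 3.87 shift [   0.6   -0.7 -116.9] rows>= 3 grip mm 46.7 F [0.8 3.7 3. ]
yaw -0.002 tilt -1.0
```

```bash
python3 -m inch '[{"translation":[0,0,-5],"yaw":0},{"translation":[0,0,-12],"yaw":0},{"translation":[0,0,-18],"yaw":0},{"translation":[0,0,-22],"yaw":0},{"translation":[0,0,-22],"yaw":0},{"translation":[0,0,-20],"yaw":0},{"translation":[0,0,-12],"yaw":0},{"translation":[0,0,-6],"yaw":0},{"translation":[0,0,0],"yaw":-0.05},{"translation":[0,0,0],"yaw":-0.08}]'; python3 -m inch '[{"translation":[0,0,0],"yaw":-0.08},{"translation":[0,0,0],"yaw":-0.08},{"translation":[0,0,0],"yaw":-0.065},{"translation":[0,0,0],"yaw":0},{"translation":[0,0,0],"yaw":0}]'; python3 go.py .4088 -.2716 .16 103.6
```

```text
time: 4.7
eef_pos: [0.4074, 0.1896, 0.1593]
orientation: [0.019, -3.14, 0.001]
contact_force: [-0.8, 0.6, -5.3]
grip_width: 0.502
time: 5.12
eef_pos: [0.4074, 0.1897, 0.1589]
orientation: [0.365, -3.118, 0.001]
contact_force: [0.1, -0.3, -6.0]
grip_width: 0.509
t 5.12 shift [ 105.2 -449.1   -0.7] rows>= 12 grip mm 46.8 F [ 0.1 -0.3 -6. ]
yaw -0.004 tilt -1.0
```

```bash
python3 -m inch '[{"translation":[2.5,-10,0],"yaw":0},{"translation":[4.5,-20,0],"yaw":0},{"translation":[6,-25,0],"yaw":0},{"translation":[6,-25,0],"yaw":0},{"translation":[6,-25,0],"yaw":0},{"translation":[6,-25,0],"yaw":0},{"translation":[6,-25,0],"yaw":0},{"translation":[6,-25,0],"yaw":0},{"translation":[6,-25,0],"yaw":0},{"translation":[6,-25,0],"yaw":0}]'>/dev/null; python3 -m inch '[{"translation":[6,-25,0],"yaw":0},{"translation":[6,-25,0],"yaw":0},{"translation":[6,-25,0],"yaw":0},{"translation":[6,-25,0],"yaw":0},{"translation":[6,-25,0],"yaw":0},{"translation":[6,-25,0],"yaw":0},{"translation":[6,-25,0],"yaw":0},{"translation":[5,-20,0],"yaw":0},{"translation":[3,-15,0],"yaw":0},{"translation":[2,-8,0],"yaw":0}]';python3 -m inch '[{"translation":[0,0,0],"yaw":0},{"translation":[0,0,0],"yaw":0},{"translation":[0,0,0],"yaw":0}]'; python3 go.py .4088 -.2716 .08 103.6
python3 -c "
from h import *
p=get_image('side');q=get_image('top')
a=cv2.resize(p['image'][60:260,220:480],(780,600)); cv2.imwrite('pics/s1.png',a)"
```

```text
time: 6.78
eef_pos: [0.4081, -0.2726, 0.1594]
orientation: [0.364, -3.12, 0.0]
contact_force: [1.0, 0.4, -6.3]
grip_width: 0.509
time: 7.03
eef_pos: [0.4083, -0.2694, 0.1595]
orientation: [0.369, -3.119, -0.002]
contact_force: [0.7, -0.6, -6.5]
grip_width: 0.503
t 7.03 shift [ 0.  -2.4 79.5] rows>= 2 grip mm 46.3 F [ 0.7 -0.6 -6.5]
yaw -0.002 tilt -1.0
```

View pics/s1.png

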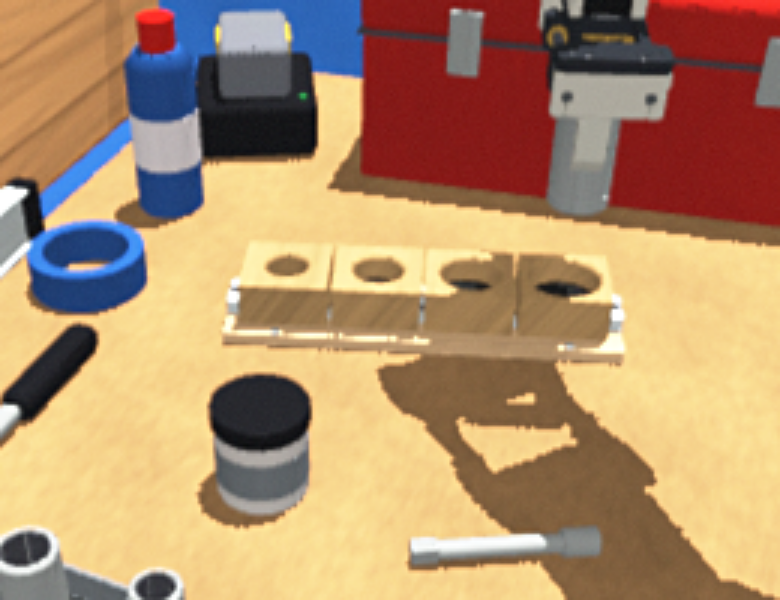

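The side view shows socket 32 hanging straight at (582,165), above its bore at (567,275). Lowering it now.

```bash
python3 -m inch '[{"translation":[0,-2.4,5],"yaw":0},{"translation":[0,0,12],"yaw":0},{"translation":[0,0,15],"yaw":0},{"translation":[0,0,14],"yaw":0},{"translation":[0,0,12],"yaw":0},{"translation":[0,0,10],"yaw":0},{"translation":[0,0,7],"yaw":0},{"translation":[0,0,4],"yaw":0},{"translation":[0,0,2],"yaw":0},{"translation":[0,0,2],"yaw":0}]';python3 -m inch '[{"translation":[0,0,2],"yaw":0},{"translation":[0,0,1.5],"yaw":0},{"translation":[0,0,1],"yaw":0},{"translation":[0,0,1],"yaw":0},{"translation":[0,0,0],"yaw":0},{"translation":[0,0,0],"yaw":0},{"translation":[0,0,0],"yaw":0}]'; python3 go.py .4088 -.2716 .07 103.6
```

```text
time: 7.97
eef_pos: [0.4094, -0.273, 0.0768]
orientation: [-0.369, 3.119, -0.001]
contact_force: [0.0, -0.3, -5.4]
grip_width: 0.505
time: 8.55
eef_pos: [0.4091, -0.273, 0.0713]
orientation: [-0.368, 3.12, -0.0]
contact_force: [-0.9, -0.2, -6.2]
grip_width: 0.511
t 8.55 shift [0.  1.5 1.3] rows>= 1 grip mm 47.0 F [-0.9 -0.2 -6.2]
yaw -0.002 tilt -1.0
```

```bash
python3 -m inch '[{"translation":[0,1,1],"yaw":0},{"translation":[0,0,1],"yaw":0},{"translation":[0,0,0],"yaw":0},{"translation":[0,0,0],"yaw":0}]';python3 -m inch '[{"translation":[0,0,0],"yaw":0},{"translation":[0,0,0],"yaw":0},{"translation":[0,0,0],"yaw":0},{"translation":[0,0,0],"yaw":0},{"translation":[0,0,0],"yaw":0},{"translation":[0,0,0],"yaw":0}]' 0.6; python3 -m inch '[{"translation":[0,0,-10],"yaw":0},{"translation":[0,0,-20],"yaw":0},{"translation":[0,0,-30],"yaw":0},{"translation":[0,0,-30],"yaw":0},{"translation":[0,0,0],"yaw":0.115},{"translation":[0,0,0],"yaw":0.12},{"translation":[0,0,0],"yaw":0.12},{"translation":[0,0,0],"yaw":0},{"translation":[0,0,0],"yaw":0}]' 
python3 go.py .4875 .189 .15 83.2
python3 -c "
from h import *
p=get_image('side');q=get_image('top')
a=cv2.resize(p['image'][60:260,220:480],(780,600)); cv2.imwrite('pics/s2.png',a)"
```

```text
time: 8.88
eef_pos: [0.409, -0.272, 0.07]
orientation: [-0.369, 3.119, -0.001]
contact_force: [-2.5, 2.1, 6.2]
grip_width: 0.506
time: 9.38
eef_pos: [0.4089, -0.2721, 0.0692]
orientation: [-0.368, 3.12, -0.0]
contact_force: [-0.8, -0.4, 0.2]
grip_width: 0.796
time: 10.13
eef_pos: [0.4088, -0.272, 0.1591]
orientation: [-0.182, -3.136, -0.0]
contact_force: [-0.2, 1.1, 0.7]
grip_width: 0.803
t 10.13 shift [-24.7 467.    9.2] rows>= 12 grip mm 73.8 F [-0.2  1.1  0.7]
yaw 0.002 tilt -1.0
```

View pics/s2.png

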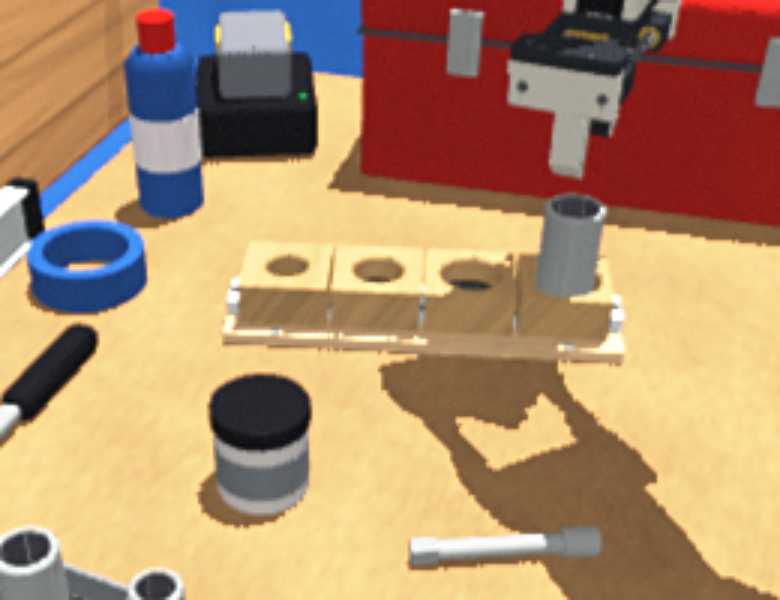

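Socket 32 is upright and seated at (572,245). Next is socket 14.

```bash
python3 -m inch '[{"translation":[-1,17,0],"yaw":0},{"translation":[-2,35,0],"yaw":0},{"translation":[-2,35,0],"yaw":0},{"translation":[-2,35,0],"yaw":0},{"translation":[-2,35,0],"yaw":0},{"translation":[-2,35,0],"yaw":0},{"translation":[-2,35,0],"yaw":0},{"translation":[-2,35,0],"yaw":0},{"translation":[-2,35,0],"yaw":0},{"translation":[-2,35,0],"yaw":0}]'>/dev/null;python3 -m inch '[{"translation":[-2,35,0],"yaw":0},{"translation":[-2,35,0],"yaw":0},{"translation":[-2,35,0],"yaw":0},{"translation":[-2,25,0],"yaw":0},{"translation":[0,5,0],"yaw":0},{"translation":[0,0,0],"yaw":0},{"translation":[0,0,0],"yaw":0},{"translation":[0,0,0],"yaw":0}]' 0.6; python3 go.py .4875 .189 .042 83.2
```

```text
time: 11.73
eef_pos: [0.4913, 0.1873, 0.1591]
orientation: [-0.188, -3.135, 0.001]
contact_force: [-0.8, -0.3, 0.2]
grip_width: 0.799
t 11.73 shift [  3.9   1.3 117.1] rows>= 3 grip mm 73.5 F [-0.8 -0.3  0.2]
yaw -0.001 tilt -1.0
```

```bash
python3 -m inch '[{"translation":[4,1.3,17],"yaw":0},{"translation":[0,0,22],"yaw":0},{"translation":[0,0,22],"yaw":0},{"translation":[0,0,22],"yaw":0},{"translation":[0,0,20],"yaw":0},{"translation":[0,0,14],"yaw":0},{"translation":[0,0,0],"yaw":0},{"translation":[0,0,0],"yaw":0}]';python3 -m inch '[{"translation":[0,0,0],"yaw":0},{"translation":[0,0,0],"yaw":0},{"translation":[0,0,0],"yaw":0},{"translation":[0,0,0],"yaw":0},{"translation":[0,0,0],"yaw":0},{"translation":[0,0,0],"yaw":0},{"translation":[0,0,0],"yaw":0},{"translation":[0,0,0],"yaw":0}]' -1 30;  python3 go.py .4875 .189 .16 83.2
```

```text
time: 12.4
eef_pos: [0.4875, 0.189, 0.0421]
orientation: [-0.19, -3.135, 0.001]
contact_force: [0.1, -0.4, 0.8]
grip_width: 0.798
time: 13.07
eef_pos: [0.4876, 0.1903, 0.0423]
orientation: [0.188, 3.136, 0.0]
contact_force: [-0.5, 0.6, 1.0]
grip_width: 0.268
t 13.07 shift [  -0.    -1.3 -117.7] rows>= 3 grip mm 24.7 F [-0.5  0.6  1. ]
yaw -0.001 tilt -1.0
```

```bash
python3 -m inch '[{"translation":[0,0,-5],"yaw":0},{"translation":[0,0,-12],"yaw":0},{"translation":[0,0,-18],"yaw":0},{"translation":[0,0,-22],"yaw":0},{"translation":[0,0,-22],"yaw":0},{"translation":[0,0,-20],"yaw":0},{"translation":[0,0,-12],"yaw":0},{"translation":[0,0,-6],"yaw":0},{"translation":[0,0,0],"yaw":-0.05},{"translation":[0,0,0],"yaw":-0.08}]'; python3 -m inch '[{"translation":[0,0,0],"yaw":-0.08},{"translation":[0,0,0],"yaw":-0.08},{"translation":[0,0,0],"yaw":-0.065},{"translation":[0,0,0],"yaw":0},{"translation":[0,0,0],"yaw":0}]'; python3 go.py .6295 -.2183 .16 103.6
```

```text
time: 13.9
eef_pos: [0.4875, 0.1902, 0.1594]
orientation: [-0.019, 3.142, 0.0]
contact_force: [-1.0, 0.7, -1.5]
grip_width: 0.255
time: 14.32
eef_pos: [0.4873, 0.1901, 0.1588]
orientation: [0.365, -3.119, 0.0]
contact_force: [0.1, 0.0, -0.6]
grip_width: 0.257
t 14.32 shift [ -44.  -430.3   -1.3] rows>= 11 grip mm 23.6 F [ 0.1  0.  -0.6]
yaw -0.004 tilt -1.0
```

```bash
python3 -m inch '[{"translation":[-1,-10,0],"yaw":0},{"translation":[-2,-20,0],"yaw":0},{"translation":[-2.5,-25,0],"yaw":0},{"translation":[-2.5,-25,0],"yaw":0},{"translation":[-2.5,-25,0],"yaw":0},{"translation":[-2.5,-25,0],"yaw":0},{"translation":[-2.5,-25,0],"yaw":0},{"translation":[-2.5,-25,0],"yaw":0},{"translation":[-2.5,-25,0],"yaw":0},{"translation":[-2.5,-25,0],"yaw":0}]'>/dev/null; python3 -m inch '[{"translation":[-2.5,-25,0],"yaw":0},{"translation":[-2.5,-25,0],"yaw":0},{"translation":[-2.5,-25,0],"yaw":0},{"translation":[-2.5,-25,0],"yaw":0},{"translation":[-2.5,-25,0],"yaw":0},{"translation":[-2.5,-25,0],"yaw":0},{"translation":[-2.5,-25,0],"yaw":0},{"translation":[-2.5,-15,0],"yaw":0},{"translation":[-1,-8,0],"yaw":0},{"translation":[0,-2,0],"yaw":0}]'>/dev/null;python3 -m inch '[{"translation":[0,0,0],"yaw":0},{"translation":[0,0,0],"yaw":0},{"translation":[0,0,0],"yaw":0}]'; python3 go.py .6295 -.2183 .08 103.6
python3 -c "
from h import *
p=get_image('side');q=get_image('top')
a=cv2.resize(p['image'][60:260,220:480],(780,600)); cv2.imwrite('pics/s3.png',a)"
```

```text
time: 16.23
eef_pos: [0.6304, -0.2165, 0.1593]
orientation: [0.37, -3.119, -0.001]
contact_force: [-0.4, 1.1, -1.7]
grip_width: 0.256
t 16.23 shift [ 1.3 -1.5 79.3] rows>= 2 grip mm 23.5 F [-0.4  1.1 -1.7]
yaw -0.001 tilt -1.0
```

View pics/s3.png

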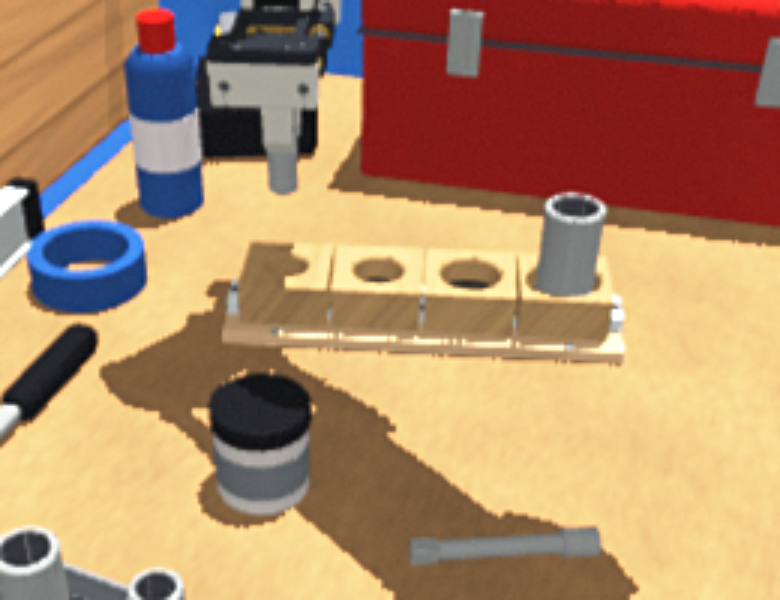

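Socket 14 hangs straight at (283,170) above its bore at (288,265). Lowering it.

```bash
python3 -m inch '[{"translation":[1.3,-1.5,5],"yaw":0},{"translation":[0,0,12],"yaw":0},{"translation":[0,0,15],"yaw":0},{"translation":[0,0,14],"yaw":0},{"translation":[0,0,12],"yaw":0},{"translation":[0,0,10],"yaw":0},{"translation":[0,0,7],"yaw":0},{"translation":[0,0,4],"yaw":0},{"translation":[0,0,2],"yaw":0},{"translation":[0,0,2],"yaw":0}]';python3 -m inch '[{"translation":[0,0,2],"yaw":0},{"translation":[0,0,1.5],"yaw":0},{"translation":[0,0,1],"yaw":0},{"translation":[0,0,1],"yaw":0},{"translation":[0,0,1],"yaw":0},{"translation":[0,0,0],"yaw":0},{"translation":[0,0,0],"yaw":0}]'; python3 go.py .6295 -.2183 .069 103.6
```

```text
time: 17.17
eef_pos: [0.6301, -0.2196, 0.0765]
orientation: [-0.369, 3.119, -0.001]
contact_force: [0.0, -0.3, -1.7]
grip_width: 0.256
time: 17.75
eef_pos: [0.6297, -0.2194, 0.0697]
orientation: [-0.369, 3.12, 0.0]
contact_force: [-1.0, -0.5, -0.9]
grip_width: 0.252
t 17.75 shift [-0.   1.2  0.7] rows>= 1 grip mm 23.2 F [-1.  -0.5 -0.9]
yaw -0.002 tilt -1.0
```

```bash
python3 -m inch '[{"translation":[0,1,1],"yaw":0},{"translation":[0,0,0.5],"yaw":0},{"translation":[0,0,0],"yaw":0},{"translation":[0,0,0],"yaw":0}]';python3 -m inch '[{"translation":[0,0,0],"yaw":0},{"translation":[0,0,0],"yaw":0},{"translation":[0,0,0],"yaw":0},{"translation":[0,0,0],"yaw":0},{"translation":[0,0,0],"yaw":0},{"translation":[0,0,0],"yaw":0}]' 0.6; python3 -m inch '[{"translation":[0,0,-10],"yaw":0},{"translation":[0,0,-20],"yaw":0},{"translation":[0,0,-30],"yaw":0},{"translation":[0,0,-30],"yaw":0},{"translation":[0,0,0],"yaw":0.115},{"translation":[0,0,0],"yaw":0.12},{"translation":[0,0,0],"yaw":0.12},{"translation":[0,0,0],"yaw":0},{"translation":[0,0,0],"yaw":0}]' 
python3 go.py .5553 .18 .16 83.2
```

```text
time: 18.08
eef_pos: [0.6299, -0.2189, 0.0692]
orientation: [-0.369, 3.119, -0.002]
contact_force: [-1.6, -1.0, 6.4]
grip_width: 0.255
time: 18.58
eef_pos: [0.6294, -0.2183, 0.068]
orientation: [0.369, -3.12, -0.001]
contact_force: [0.5, 0.1, 0.4]
grip_width: 0.645
time: 19.33
eef_pos: [0.6295, -0.2185, 0.1588]
orientation: [0.182, 3.136, -0.0]
contact_force: [0.8, 0.0, 0.1]
grip_width: 0.799
t 19.33 shift [119.9 387.2  -1.3] rows>= 10 grip mm 73.5 F [0.8 0.  0.1]
yaw 0.003 tilt -1.0
```

```bash
python3 -m inch '[{"translation":[5,16,0],"yaw":0},{"translation":[10,32,0],"yaw":0},{"translation":[10,32,0],"yaw":0},{"translation":[10,32,0],"yaw":0},{"translation":[10,32,0],"yaw":0},{"translation":[10,32,0],"yaw":0},{"translation":[10,32,0],"yaw":0},{"translation":[10,32,0],"yaw":0},{"translation":[10,32,0],"yaw":0},{"translation":[10,32,0],"yaw":0}]'>/dev/null;python3 -m inch '[{"translation":[10,32,0],"yaw":0},{"translation":[10,32,0],"yaw":0},{"translation":[5,15,0],"yaw":0},{"translation":[0,4,0],"yaw":0},{"translation":[0,0,0],"yaw":0},{"translation":[0,0,0],"yaw":0},{"translation":[0,0,0],"yaw":0}]' 0.6; python3 go.py .5553 .18 .042 83.2
python3 -c "
from h import *
p=get_image('side');q=get_image('top')
a=cv2.resize(p['image'][60:360,180:480],(600,600)); cv2.imwrite('pics/s4.png',a)"
```

```text
time: 20.75
eef_pos: [0.557, 0.1788, 0.1582]
orientation: [0.189, 3.136, -0.0]
contact_force: [0.1, -0.4, -0.2]
grip_width: 0.799
t 20.75 shift [  1.9   1.  116.2] rows>= 3 grip mm 73.5 F [ 0.1 -0.4 -0.2]
yaw -0.001 tilt -1.0
```

View pics/s4.png

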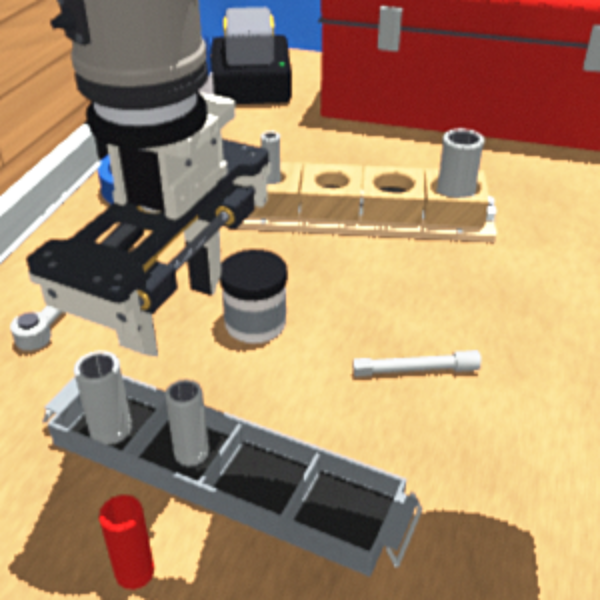

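Both placed sockets stand in their bores, at (271,155) and (462,163). The tub is unmoved, and sockets 27 and 21 are untouched. Next I grasp socket 21.

```bash
python3 -m inch '[{"translation":[2,1,16],"yaw":0},{"translation":[0,0,22],"yaw":0},{"translation":[0,0,22],"yaw":0},{"translation":[0,0,22],"yaw":0},{"translation":[0,0,20],"yaw":0},{"translation":[0,0,14],"yaw":0},{"translation":[0,0,0],"yaw":0},{"translation":[0,0,0],"yaw":0}]';python3 -m inch '[{"translation":[0,0,0],"yaw":0},{"translation":[0,0,0],"yaw":0},{"translation":[0,0,0],"yaw":0},{"translation":[0,0,0],"yaw":0},{"translation":[0,0,0],"yaw":0},{"translation":[0,0,0],"yaw":0},{"translation":[0,0,0],"yaw":0},{"translation":[0,0,0],"yaw":0}]' -1 35;  python3 -m inch '[{"translation":[0,0,-5],"yaw":0},{"translation":[0,0,-12],"yaw":0},{"translation":[0,0,-18],"yaw":0},{"translation":[0,0,-22],"yaw":0},{"translation":[0,0,-22],"yaw":0},{"translation":[0,0,-20],"yaw":0},{"translation":[0,0,-12],"yaw":0},{"translation":[0,0,-6],"yaw":0},{"translation":[0,0,0],"yaw":-0.05},{"translation":[0,0,0],"yaw":-0.08}]'; python3 -m inch '[{"translation":[0,0,0],"yaw":-0.08},{"translation":[0,0,0],"yaw":-0.08},{"translation":[0,0,0],"yaw":-0.065},{"translation":[0,0,0],"yaw":0},{"translation":[0,0,0],"yaw":0}]'; python3 go.py .5558 -.2363 .16 103.6
```

```text
time: 21.52
eef_pos: [0.5546, 0.1805, 0.0419]
orientation: [-0.189, -3.134, 0.001]
contact_force: [0.7, 0.2, 0.2]
grip_width: 0.798
time: 22.18
eef_pos: [0.5548, 0.1814, 0.0424]
orientation: [0.188, 3.136, 0.0]
contact_force: [-0.3, -0.2, 1.0]
grip_width: 0.329
time: 23.02
eef_pos: [0.5545, 0.1813, 0.1592]
orientation: [0.019, -3.141, -0.0]
contact_force: [-0.5, 0.1, -3.7]
grip_width: 0.33
time: 23.43
eef_pos: [0.5543, 0.1812, 0.1586]
orientation: [0.365, -3.119, -0.0]
contact_force: [-0.4, -0.1, -2.1]
grip_width: 0.332
t 23.43 shift [  95.  -406.6   -1.4] rows>= 11 grip mm 30.6 F [-0.4 -0.1 -2.1]
yaw -0.004 tilt -1.0
```

```bash
python3 -m inch '[{"translation":[2.3,-10,0],"yaw":0},{"translation":[4.7,-20,0],"yaw":0},{"translation":[5.85,-25,0],"yaw":0},{"translation":[5.85,-25,0],"yaw":0},{"translation":[5.85,-25,0],"yaw":0},{"translation":[5.85,-25,0],"yaw":0},{"translation":[5.85,-25,0],"yaw":0},{"translation":[5.85,-25,0],"yaw":0},{"translation":[5.85,-25,0],"yaw":0},{"translation":[5.85,-25,0],"yaw":0}]'>/dev/null; python3 -m inch '[{"translation":[5.85,-25,0],"yaw":0},{"translation":[5.85,-25,0],"yaw":0},{"translation":[5.85,-25,0],"yaw":0},{"translation":[5.85,-25,0],"yaw":0},{"translation":[5.85,-25,0],"yaw":0},{"translation":[5.85,-25,0],"yaw":0},{"translation":[3.5,-15,0],"yaw":0},{"translation":[1.9,-8,0],"yaw":0},{"translation":[0.7,-4,0],"yaw":0},{"translation":[0,0,0],"yaw":0}]'>/dev/null;python3 -m inch '[{"translation":[0,0,0],"yaw":0},{"translation":[0,0,0],"yaw":0},{"translation":[0,0,0],"yaw":0}]'; python3 go.py .5558 -.2363 .08 103.6
python3 -c "
from h import *
p=get_image('side');q=get_image('top')
a=cv2.resize(p['image'][60:260,220:480],(780,600)); cv2.imwrite('pics/s5.png',a)"
```

```text
time: 25.35
eef_pos: [0.5574, -0.2355, 0.1593]
orientation: [-0.371, 3.12, 0.001]
contact_force: [0.6, 0.9, -2.5]
grip_width: 0.332
t 25.35 shift [ 1.7 -0.5 79.3] rows>= 2 grip mm 30.5 F [ 0.6  0.9 -2.5]
yaw -0.001 tilt -1.0
```

View pics/s5.png

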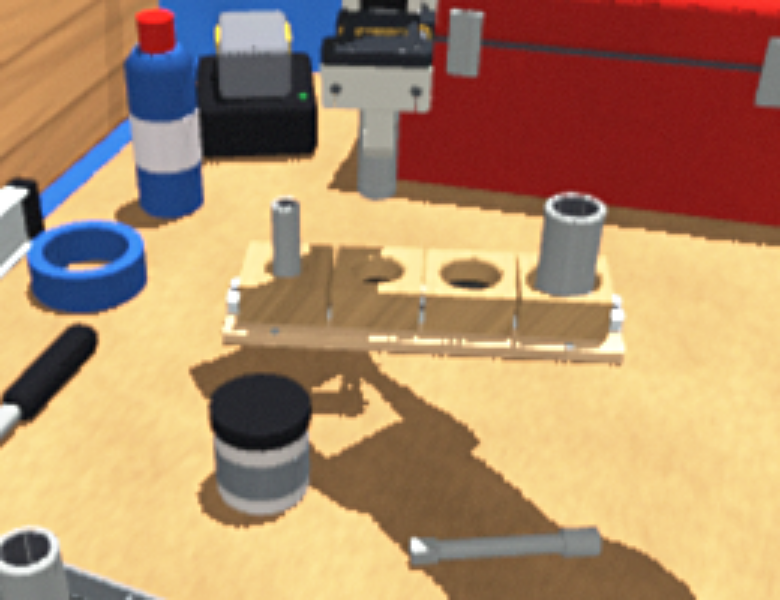

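Socket 21 hangs straight at (378,170) above its bore at (378,269), and socket 14 stands upright at (286,238). Lowering socket 21.

```bash
python3 -m inch '[{"translation":[1.7,-0.5,5],"yaw":0},{"translation":[0,0,12],"yaw":0},{"translation":[0,0,15],"yaw":0},{"translation":[0,0,14],"yaw":0},{"translation":[0,0,12],"yaw":0},{"translation":[0,0,10],"yaw":0},{"translation":[0,0,7],"yaw":0},{"translation":[0,0,4],"yaw":0},{"translation":[0,0,2],"yaw":0},{"translation":[0,0,2],"yaw":0}]';python3 -m inch '[{"translation":[0,0,2],"yaw":0},{"translation":[0,0,1.5],"yaw":0},{"translation":[0,0,1],"yaw":0},{"translation":[0,0,1],"yaw":0},{"translation":[0,0,1],"yaw":0},{"translation":[0,0,0],"yaw":0},{"translation":[0,0,0],"yaw":0}]'; python3 go.py .5558 -.2363 .069 103.6
```

```text
time: 26.28
eef_pos: [0.556, -0.2376, 0.0764]
orientation: [-0.369, 3.119, -0.001]
contact_force: [-0.1, 0.3, -2.0]
grip_width: 0.332
time: 26.87
eef_pos: [0.5557, -0.2375, 0.0697]
orientation: [-0.369, 3.12, 0.0]
contact_force: [0.3, -0.4, -2.6]
grip_width: 0.331
t 26.87 shift [-0.4  1.2  0.7] rows>= 1 grip mm 30.5 F [ 0.3 -0.4 -2.6]
yaw -0.002 tilt -1.0
```

```bash
python3 -m inch '[{"translation":[0,1,1],"yaw":0},{"translation":[0,0,0.5],"yaw":0},{"translation":[0,0,0],"yaw":0},{"translation":[0,0,0],"yaw":0}]';python3 -m inch '[{"translation":[0,0,0],"yaw":0},{"translation":[0,0,0],"yaw":0},{"translation":[0,0,0],"yaw":0},{"translation":[0,0,0],"yaw":0},{"translation":[0,0,0],"yaw":0},{"translation":[0,0,0],"yaw":0}]' 0.6; python3 -m inch '[{"translation":[0,0,-10],"yaw":0},{"translation":[0,0,-20],"yaw":0},{"translation":[0,0,-30],"yaw":0},{"translation":[0,0,-30],"yaw":0},{"translation":[0,0,0],"yaw":0.115},{"translation":[0,0,0],"yaw":0.12},{"translation":[0,0,0],"yaw":0.12},{"translation":[0,0,0],"yaw":0},{"translation":[0,0,0],"yaw":0}]' 
python3 go.py .6382 .1775 .16 83.2
```

```text
time: 27.2
eef_pos: [0.5559, -0.2371, 0.0694]
orientation: [-0.368, 3.118, -0.002]
contact_force: [-2.4, -0.9, 4.4]
grip_width: 0.331
time: 27.7
eef_pos: [0.5554, -0.2364, 0.068]
orientation: [0.369, -3.12, -0.0]
contact_force: [-0.3, 0.0, 0.2]
grip_width: 0.72
time: 28.45
eef_pos: [0.5555, -0.2366, 0.1588]
orientation: [0.182, 3.136, -0.0]
contact_force: [0.3, -0.3, -1.1]
grip_width: 0.802
t 28.45 shift [-34.2 420.9  -1.3] rows>= 11 grip mm 73.8 F [ 0.3 -0.3 -1.1]
yaw 0.002 tilt -1.0
```

```bash
python3 -m inch '[{"translation":[-1.3,16,0],"yaw":0},{"translation":[-2.6,32,0],"yaw":0},{"translation":[-2.6,32,0],"yaw":0},{"translation":[-2.6,32,0],"yaw":0},{"translation":[-2.6,32,0],"yaw":0},{"translation":[-2.6,32,0],"yaw":0},{"translation":[-2.6,32,0],"yaw":0},{"translation":[-2.6,32,0],"yaw":0},{"translation":[-2.6,32,0],"yaw":0},{"translation":[-2.6,32,0],"yaw":0}]'>/dev/null;python3 -m inch '[{"translation":[-2.6,32,0],"yaw":0},{"translation":[-2.6,32,0],"yaw":0},{"translation":[-2.6,32,0],"yaw":0},{"translation":[-1.4,17,0],"yaw":0},{"translation":[0,4,0],"yaw":0},{"translation":[0,0,0],"yaw":0},{"translation":[0,0,0],"yaw":0},{"translation":[0,0,0],"yaw":0}]' 0.6; python3 go.py .6382 .1775 .042 83.2
```

```text
time: 29.95
eef_pos: [0.6394, 0.176, 0.1583]
orientation: [-0.188, -3.136, 0.001]
contact_force: [0.2, 0.9, 0.0]
grip_width: 0.803
t 29.95 shift [  1.3   1.4 116.3] rows>= 3 grip mm 73.9 F [0.2 0.9 0. ]
yaw -0.001 tilt -1.0
```

```bash
python3 -m inch '[{"translation":[1.3,1.4,16],"yaw":0},{"translation":[0,0,22],"yaw":0},{"translation":[0,0,22],"yaw":0},{"translation":[0,0,22],"yaw":0},{"translation":[0,0,20],"yaw":0},{"translation":[0,0,14],"yaw":0},{"translation":[0,0,0],"yaw":0},{"translation":[0,0,0],"yaw":0}]';python3 -m inch '[{"translation":[0,0,0],"yaw":0},{"translation":[0,0,0],"yaw":0},{"translation":[0,0,0],"yaw":0},{"translation":[0,0,0],"yaw":0},{"translation":[0,0,0],"yaw":0},{"translation":[0,0,0],"yaw":0},{"translation":[0,0,0],"yaw":0},{"translation":[0,0,0],"yaw":0}]' -1 35;  python3 -m inch '[{"translation":[0,0,-5],"yaw":0},{"translation":[0,0,-12],"yaw":0},{"translation":[0,0,-18],"yaw":0},{"translation":[0,0,-22],"yaw":0},{"translation":[0,0,-22],"yaw":0},{"translation":[0,0,-20],"yaw":0},{"translation":[0,0,-12],"yaw":0},{"translation":[0,0,-6],"yaw":0},{"translation":[0,0,0],"yaw":-0.05},{"translation":[0,0,0],"yaw":-0.08}]'; python3 -m inch '[{"translation":[0,0,0],"yaw":-0.08},{"translation":[0,0,0],"yaw":-0.08},{"translation":[0,0,0],"yaw":-0.065},{"translation":[0,0,0],"yaw":0},{"translation":[0,0,0],"yaw":0}]'; python3 go.py .4828 -.2537 .16 103.6
```

```text
time: 30.62
eef_pos: [0.6381, 0.1776, 0.042]
orientation: [-0.19, -3.134, 0.001]
contact_force: [0.7, -0.7, 0.6]
grip_width: 0.802
time: 31.28
eef_pos: [0.6385, 0.1791, 0.0426]
orientation: [0.188, 3.135, 0.0]
contact_force: [-1.0, 0.6, 3.3]
grip_width: 0.42
time: 32.12
eef_pos: [0.6381, 0.1789, 0.1597]
orientation: [-0.019, 3.142, -0.0]
contact_force: [0.2, -0.1, -3.3]
grip_width: 0.419
time: 32.53
eef_pos: [0.6379, 0.1788, 0.1588]
orientation: [0.365, -3.119, 0.0]
contact_force: [0.1, 0.9, -2.9]
grip_width: 0.424
t 32.53 shift [ 250.8 -385.    -1. ] rows>= 12 grip mm 39.0 F [ 0.1  0.9 -2.9]
yaw -0.004 tilt -1.0
```

```bash
python3 -m inch '[{"translation":[5.2,-8,0],"yaw":0},{"translation":[10.4,-16,0],"yaw":0},{"translation":[13.7,-21,0],"yaw":0},{"translation":[13.7,-21,0],"yaw":0},{"translation":[13.7,-21,0],"yaw":0},{"translation":[13.7,-21,0],"yaw":0},{"translation":[13.7,-21,0],"yaw":0},{"translation":[13.7,-21,0],"yaw":0},{"translation":[13.7,-21,0],"yaw":0},{"translation":[13.7,-21,0],"yaw":0}]'>/dev/null; python3 -m inch '[{"translation":[13.7,-21,0],"yaw":0},{"translation":[13.7,-21,0],"yaw":0},{"translation":[13.7,-21,0],"yaw":0},{"translation":[13.7,-21,0],"yaw":0},{"translation":[13.7,-21,0],"yaw":0},{"translation":[13.7,-21,0],"yaw":0},{"translation":[13.7,-21,0],"yaw":0},{"translation":[13.7,-21,0],"yaw":0},{"translation":[9.1,-14,0],"yaw":0},{"translation":[5.2,-8,0],"yaw":0}]'>/dev/null;python3 -m inch '[{"translation":[2,-3,0],"yaw":0},{"translation":[0,0,0],"yaw":0},{"translation":[0,0,0],"yaw":0},{"translation":[0,0,0],"yaw":0}]'; python3 go.py .4828 -.2537 .08 103.6
python3 -c "
from h import *
p=get_image('side');q=get_image('top')
a=cv2.resize(p['image'][60:260,220:480],(780,600)); cv2.imwrite('pics/s6.png',a)"
```

```text
time: 34.53
eef_pos: [0.4841, -0.253, 0.1592]
orientation: [-0.37, 3.12, 0.001]
contact_force: [0.4, 0.6, -2.8]
grip_width: 0.42
t 34.53 shift [ 1.4 -0.5 79.2] rows>= 2 grip mm 38.7 F [ 0.4  0.6 -2.8]
yaw -0.001 tilt -1.0
```

View pics/s6.png

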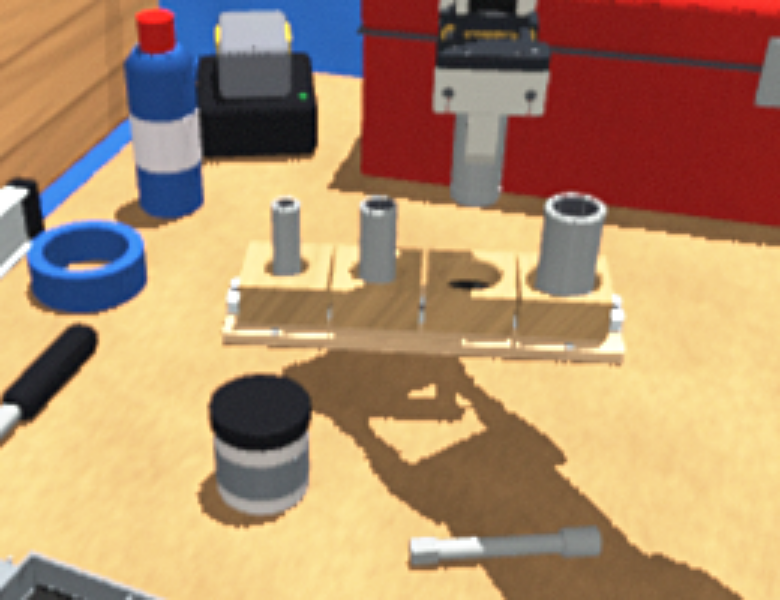

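Socket 27 is at (477,165) above its bore at (470,273), and the other three are seated upright. Lowering it.

```bash
python3 -m inch '[{"translation":[1.4,-0.5,5],"yaw":0},{"translation":[0,0,12],"yaw":0},{"translation":[0,0,15],"yaw":0},{"translation":[0,0,14],"yaw":0},{"translation":[0,0,12],"yaw":0},{"translation":[0,0,10],"yaw":0},{"translation":[0,0,7],"yaw":0},{"translation":[0,0,4],"yaw":0},{"translation":[0,0,2],"yaw":0},{"translation":[0,0,2],"yaw":0}]';python3 -m inch '[{"translation":[0,0,2],"yaw":0},{"translation":[0,0,1.5],"yaw":0},{"translation":[0,0,1],"yaw":0},{"translation":[0,0,1],"yaw":0},{"translation":[0,0,1],"yaw":0},{"translation":[0,0,0],"yaw":0},{"translation":[0,0,0],"yaw":0}]'; python3 go.py .4828 -.2537 .069 103.6
```

```text
time: 35.47
eef_pos: [0.4829, -0.2549, 0.0764]
orientation: [-0.369, 3.119, -0.001]
contact_force: [1.5, 0.4, -2.9]
grip_width: 0.419
time: 36.05
eef_pos: [0.4826, -0.2548, 0.0698]
orientation: [-0.369, 3.12, 0.0]
contact_force: [0.4, 0.5, -3.3]
grip_width: 0.42
t 36.05 shift [-0.4  1.   0.8] rows>= 1 grip mm 38.6 F [ 0.4  0.5 -3.3]
yaw -0.002 tilt -1.0
```

```bash
python3 -m inch '[{"translation":[0,1,1],"yaw":0},{"translation":[0,0,0.5],"yaw":0},{"translation":[0,0,0],"yaw":0},{"translation":[0,0,0],"yaw":0}]';python3 -m inch '[{"translation":[0,0,0],"yaw":0},{"translation":[0,0,0],"yaw":0},{"translation":[0,0,0],"yaw":0},{"translation":[0,0,0],"yaw":0},{"translation":[0,0,0],"yaw":0},{"translation":[0,0,0],"yaw":0}]' 0.6; python3 -m inch '[{"translation":[0,0,-10],"yaw":0},{"translation":[0,0,-20],"yaw":0},{"translation":[0,0,-30],"yaw":0},{"translation":[0,0,-30],"yaw":0},{"translation":[0,30,-20],"yaw":0},{"translation":[0,35,0],"yaw":0},{"translation":[0,35,0],"yaw":0},{"translation":[0,35,0],"yaw":0},{"translation":[0,35,0],"yaw":0},{"translation":[0,35,0],"yaw":0}]'; python3 -m inch '[{"translation":[0,35,0],"yaw":0},{"translation":[0,35,0],"yaw":0},{"translation":[0,35,0],"yaw":0},{"translation":[0,35,0],"yaw":0},{"translation":[0,0,0],"yaw":0},{"translation":[0,0,0],"yaw":0},{"translation":[0,0,0],"yaw":0},{"translation":[0,0,0],"yaw":0}]'
python3 -c "
from h import *
p=get_image('side');q=get_image('top')
a=cv2.resize(p['image'][60:260,220:480],(520,400)); b=cv2.resize(q['image'][120:270,380:480],(267,400)); cv2.imwrite('pics/s7.png',np.hstack([a,b]))
print('tub',[at_z(q,d['box'][0]*640,d['box'][1]*400,.074).round(3) for d in spot_in(q,'tub')[:1]])
for d in spot_in(q,'socket_14'):
  x,y,_,_=d['box']; print(at_z(q,x*640,y*400,.07).round(3),d['confidence'])
"
```

```text
time: 36.38
eef_pos: [0.4827, -0.2546, 0.0696]
orientation: [-0.369, 3.119, -0.003]
contact_force: [-2.6, -0.4, 6.2]
grip_width: 0.422
time: 36.88
eef_pos: [0.4823, -0.2537, 0.0681]
orientation: [0.369, -3.12, -0.0]
contact_force: [-0.7, 0.3, 0.2]
grip_width: 0.78
time: 37.72
eef_pos: [0.434, -0.053, 0.1791]
orientation: [-0.368, 3.119, -0.0]
contact_force: [0.7, 1.4, 0.1]
grip_width: 0.801
time: 38.38
eef_pos: [0.4024, 0.0808, 0.1785]
orientation: [-0.367, 3.119, -0.0]
contact_force: [-0.2, -0.7, -0.4]
grip_width: 0.8
tub [array([ 0.559, -0.007,  0.074])]
[ 0.479 -0.256  0.07 ] 0.84
[0.548 0.288 0.07 ] 0.82
[ 0.411 -0.277  0.07 ] 0.7
[ 0.626 -0.219  0.07 ] 0.6
[ 0.558 -0.239  0.07 ] 0.55
```

View pics/s7.png

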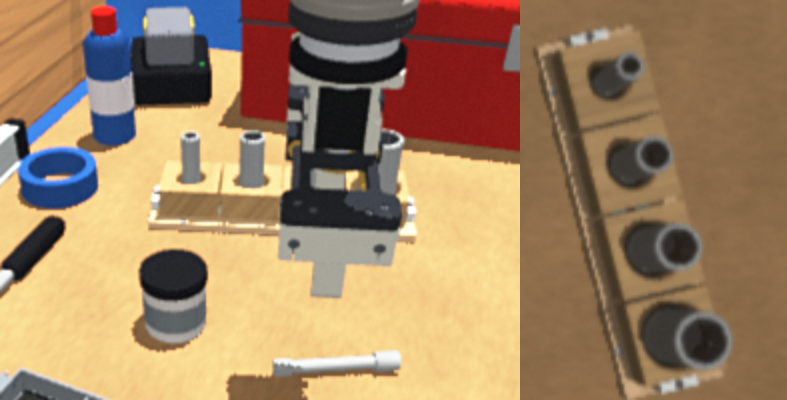

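The top view shows all four sockets upright in their own bores. The tub stands in the same place, and the arm is clear of everything.

```bash
python3 -c "
from h import *
print(job_done())"
```

```text
the job is handed in; nothing more can be done
None
```

All four sockets are in the bores for their sizes, and I handed the job in at about 38 s of robot time. No verdict was reported. I gripped each socket across the tray row, carried it above the tub, lowered it until it touched the bore floor, and released it there.

**Grip:** The jaw opening matched each socket's diameter: 46.7, 24.7, 30.6 and 39.0 mm for sockets 32, 14, 21 and 27.

**Seating:** Each socket touched down with the tool at z = 0.069–0.070 m, where a fully seated socket should touch (0.069–0.070 m). The vertical force changed from the hanging weight to about 4–6 N of push on the floor, then dropped to near zero on release.

**Final pictures:** The top view showed all four upright in the right bores. The arm was clear of everything, with about zero force on the tool. In the last side picture the gripper hid socket 27, so only the top view confirms that one in place.

**Disagreements:**
- **Tub:** The detector put it about 6 mm from its first position, well under the 25 mm limit. It looks unmoved in the side pictures and I felt no contact, so I take this as detector noise.
- **Sockets:** Detector positions were within about 6 mm of the bore axes. I had to assume a height for that check, so it is only rough; the tool released each socket within about 1 mm of its measured bore axis.

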